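Push the phone-case nest home into the corner fence

TASK

On the finishing bench, push the blue nest that carries a phone case along the bench until it sits fully home in the corner of the aluminium fence: flat against the long rail and flat against the short end stop, one long side along the rail. Only push it with the fingers, do not pick it up or tip it, and leave the tin, the carton, the jar and the stack of cases where they stand. Finish with the hand clear.

Things in the scene. Friction and masses are not known exactly. Their poses are not given: they have to be found in the camera images.
- fence: Corner fence of two bare aluminium bars fixed to the bench, 22 mm high, 14 mm thick: a long rail on the side away from the robot and a short end stop on the left. Origin: on the bench, exactly where the nest's origin belongs when home; z up; x towards the rail, y towards the end stop. Turned up to 0.3 rad. Flat yellow tape marks the two open sides of the home place.
- rail (a point): Point on the rail's inner face, 11 mm up, at fence x = +45, y = 0 mm. The rail runs along fence y, straight, from y = -215 to +99 mm.
- end_stop (a point): Point on the end stop's inner face, 11 mm up, at fence x = 0, y = +85 mm. The end stop runs along fence x, from x = -45 to +45 mm.
- nest: Loose blue block, 90 mm along x, 170 mm along y, 26 mm high, about 0.4 kg, plain upright sides; a phone case (76 x 158 mm) is let flush into its top. Origin: centre of its underside, z up. Its +x side goes to the rail, its +y end to the end stop. It starts 80-110 mm short of home in fence x, 40-100 mm short in y, turned up to 0.35 rad from the fence. Slides with ordinary friction.
- tin: Bystander: loose red round tin, 60 mm across, 30 mm high. Origin at the centre of its underside.
- carton: Bystander: loose white carton, 50 x 50 mm, 50 mm high. Origin at the centre of its underside.
- bottle: Bystander: loose amber jar with a white cap, 44 mm across, 85 mm high. Origin at the centre of its underside.
- stack: Bystander: loose stack of three phone cases, one solid piece, 76 mm along x, 158 mm along y, 33 mm high, standing beyond the long rail. Origin at the centre of its underside.

How it is judged (in metres and radians):
At the end, for the whole second after the job is handed in: The nest rests flat on the bench in the fence's corner, within 3 mm of touching both the long rail and the end stop and within 0.025 rad of square to them, at rest; the four bystanders are within 15 mm of where they stood (x of nest in the frame of fence between -0.003 and 0.004 m and y of nest in the frame of fence between -0.003 and 0.004 m and z of nest in the frame of fence between -0.003 and 0.003 m and angle between the x axis of nest and the x axis of fence, either way round below 0.025 rad and angle between nest's own z axis and vertical below 0.03 rad and linear speed of nest below 0.01 m/s and distance of each of tin, carton, bottle, stack from where it was at the start of the episode below 0.015 m).
It fails at once if the nest is lifted more than 5 mm off the bench (height (world z) of nest above 0.005 m).
It fails at once if the nest is tipped more than 0.12 rad (angle between nest's own z axis and vertical above 0.12 rad).
It fails at once if the tin, carton, jar or stack of cases is shifted more than 15 mm (distance of any of tin, carton, bottle, stack from where it was at the start of the episode above 0.015 m).
It fails at once if the tin, carton, jar or stack of cases is tipped (angle between any of tin, carton, bottle, stack's own z axis and vertical above 0.2 rad).
It also fails if it takes over 48 s, if anything falls off the work surface, if the arm or the gripper's body presses on something with over 40 N, if the wrist force passes 120 N, or if a joint passes its speed limit or range.

ROBOT

A 6-joint arm with a two-finger parallel gripper is mounted at the origin on the work surface. World frame = base frame: x ahead of the robot, y to its left, z up, the work surface at z = 0. Lengths are in mm, angles in rad, forces in N, time in s.
With the tool pointing down it reaches from about 275 to 825 mm from the base axis. Payload 5.2 kg.
Tool frame: the origin (TCP) lies at the very end of the fingers, on their centre line; the grasp point (between the pads) lies 19 mm behind it; z points along the fingers, y is the line along which they close (so a half turn about z gives the same grasp; the last joint's range is limited). The gripper opens to 93 mm and grips with 3 to 60 N. Pads are 15 mm wide; open, the fingers measure 128 mm over their backs; the gripper's body (75 mm by 188 mm) begins 65 mm behind the grasp point.
Start: joints at [1.03, 0.259, 1.535, -0, 1.348, -0.203], TCP at [182.255, 518.93, 218.653] pointing down, gripper open.
Joint ranges: [-3.14, 3.14], [-0.91, 2.08], [0.19, 2.58], [-1.22, 4.36], [0.22, 2.71], [-3.12, 3.12]. Speed limits (rad/s): [2.57, 2.57, 3.14, 3.14, 3.14, 3.14].

INTERFACE

Orientations are given as [roll, pitch, yaw] about the fixed x, y, z axes, in that order (R = Rz(yaw) Ry(pitch) Rx(roll)).
In Python, from bench import robot gives the robot as it stands. The module is installed in compiled form; this text tells all that it offers. Calls block until the motion is done:
- robot.move_ptp(position, orientation): joint-space move of the TCP to a pose.
- robot.move_linear(position, ori=None, speed=150, f_stop=None): straight line of the TCP; ori=None keeps the orientation; speed is the mean speed in mm/s. With f_stop (N) it stops when the force on the tool has changed by that much, and returns True; else False.
- robot.move_j(angles): joint-space move.
- robot.move_gripper(opening): opening from 0.0 (shut) to 1.0 (fully open); the grip force is fixed at half the most; returns when the fingers have stopped.
- robot.sleep(seconds).
- robot.inverse_kinematics(position, orientation): joint angles nearest the present ones, or None.
- robot.get_image(name): name is "scene" or "top" or "wrist"; returns a dict with "img" (480x640x3 uint8, blue, green, red), "fovy" (degrees; the focal length in pixels is half the picture's height over the tangent of half this angle, whatever the lens; pixels are square), "cx", "cy" (the principal point, pixels), "eye" and "orientation" of the camera in the world. Camera axes: x right, y down, z forward; pixel columns grow to the right and rows downward; lengths in mm; the calibration is good to about 2 mm. A picture is of the moment at which its call begins. There is no depth.
A pose or a line that the arm cannot do raises robot.MotionError and nothing moves.
- robot.hand_in(): hands the job in; it is judged then, once.
Readings, each from a call of its own:
- robot.current_t(): time.
- robot.current_qpos(): joint angles.
- robot.current_joint_vel(): joint speeds.
- robot.current_joint_efforts(): joint torques, N m.
- robot.current_tcp_pos(): TCP position.
- robot.current_eef_rot(): TCP orientation.
- robot.current_contact_force(): force on the tool from outside, world axes, zero at the start.
- robot.current_ft_torque(): the same for the moment, N m.
- robot.current_gripper_width(): opening from 0.0 (shut) to 1.0 (fully open).
- robot.current_finger_force(): force on a finger pad.
Only numpy, scipy, OpenCV 4.12 (cv2) and the standard library are available. Lean on these libraries where they do the work, as an engineer would, in place of code of your own. Each camera call takes 0.05 s, during which the arm holds its last target. There are 200 camera calls.

## Working session

There is one attempt and no reset: what is moved stays moved. The work goes in short steps, each a Python script; the robot and the scene stay as the last script left them, time stands still between calls to the robot, and variables do not carry over. Pictures are saved under pics/ and viewed, at most 10 in all, crops included, and the job is handed in when it is done.

```bash
mkdir -p pics
python3 - <<'E'
from bench import robot
import cv2
for n in ["top","scene"]:
    d=robot.get_image(n); cv2.imwrite(f"pics/{n}0.png",d["img"])
    print(n,d["fovy"],d["cx"],d["cy"],d["eye"],d["orientation"])
print(robot.current_t(),robot.current_eef_rot())
E
```

```text
top 54.638798929015806 322.557346069733 242.42079926635196 [ 580.29006623  -18.90076446 1034.45080991] [-3.0884006   0.02051287 -1.57491437]
scene 54.87608400254926 318.8017652562365 240.29945275089077 [1023.0362048  -619.12733377  524.97672913] [-2.14673688  0.01573363  0.57258737]
0.1 [-3.14003804e+00 -3.13144578e-04  2.80378648e+00]
```

View pics/top0.png

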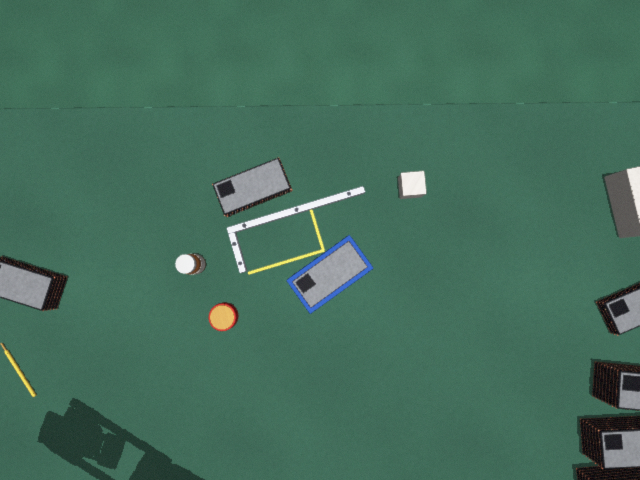

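View pics/scene0.png

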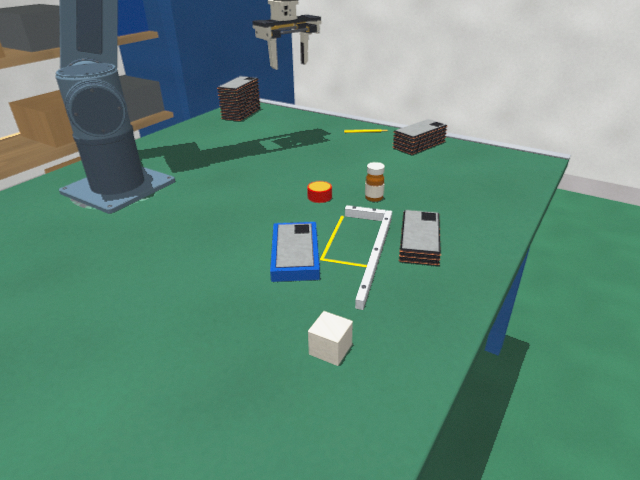

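The top view shows the nest at about (330,273), the fence corner at (235,228) with the rail running to (365,190), the tin at (223,317), the jar at (190,264), the carton at (412,185) and the stack at (252,186). The scene view shows the same layout with nothing occluded. Next I fit box models to both views.

```bash
cat > vis.py <<'E'
import numpy as np, cv2
from scipy.optimize import minimize
from scipy.spatial.transform import Rotation as R
def proj(d,P):
    f=240/np.tan(np.radians(d["fovy"])/2)
    p=(np.asarray(P)-d["eye"])@R.from_euler("xyz",d["orientation"]).as_matrix()
    return p[:,:2]/p[:,2:]*f+[d["cx"],d["cy"]]
def boxes(kind,p):
    x,y,a,h=p; c,s=np.cos(a),np.sin(a)
    L={"nest":[(-45,45,-85,85)],"fence":[(45,59,-215,99),(-45,45,85,99)]}[kind]
    return [np.array([(x+c*u-s*v,y+s*u+c*v,z) for u in b[:2] for v in b[2:] for z in (0,h)]) for b in L]
def render(d,kind,p,S=4):
    m=np.zeros((480*S,640*S),np.uint8)
    for b in boxes(kind,p):
        q=cv2.convexHull(((proj(d,b)+.5)*S*16-8).astype(np.int32)); cv2.fillConvexPoly(m,q,255,shift=4)
    return cv2.resize(m,(640,480),interpolation=cv2.INTER_AREA)/255.
def mask(d,kind,p0):
    im=d["img"].astype(int); b,g,r=im[...,0],im[...,1],im[...,2]
    if kind=="nest": m=(b>r+50)&(b>g+40)
    else: m=(b>120)&(abs(b-r)<45)&(abs(g-r)<45)
    m=m.astype(np.uint8); 
    # component(s) overlapping the predicted silhouette
    n,l,st,_=cv2.connectedComponentsWithStats(m)
    roi=render(d,kind,p0)>.5
    k=max(range(1,n),key=lambda i:(roi&(l==i)).sum())
    m=(l==k).astype(np.uint8)
    m=cv2.morphologyEx(m,cv2.MORPH_CLOSE,np.ones((3,3)))
    if kind=="nest":
        m=cv2.fillPoly(m*0,[cv2.convexHull(cv2.findNonZero(m))],1)
    return m.astype(float)
def fit(ds,kind,p0):
    ms=[mask(d,kind,p0) for d in ds]
    def cost(p):
        return sum(1-np.minimum(r:=render(d,kind,p),m).sum()/np.maximum(r,m).sum() for d,m in zip(ds,ms))
    p=np.array(p0,float)
    for s in (1,.3):
        sim=np.vstack([p]+[p+s*e for e in np.diag([15,15,.1,6])])
        p=minimize(cost,p,method="Nelder-Mead",options=dict(initial_simplex=sim,xatol=.02,fatol=1e-5,maxiter=250)).x
    return p,cost(p)
def infence(F,N):
    c,s=np.cos(F[2]),np.sin(F[2]); dx,dy=N[0]-F[0],N[1]-F[1]
    return np.array([c*dx+s*dy,-s*dx+c*dy,N[2]-F[2]])
E
python3 - <<'E'
from bench import robot
from vis import *
ds=[robot.get_image(n) for n in("top","scene")]
np.set_printoptions(precision=3,suppress=True)
# initial guesses via ray scale 2.23mm/px
f=240/np.tan(np.radians(ds[0]["fovy"])/2)
def px(u,v,z):
    d=ds[0]; w=R.from_euler("xyz",d["orientation"]).apply([(u-d["cx"])/f,(v-d["cy"])/f,1]); return d["eye"]+w*(z-d["eye"][2])/w[2]
n0=px(330,273,26); f0=px(281,240,0)
print(n0,f0,"tin",px(223,317,30),"jar",px(185,264,85),"carton",px(412,184,50),"stack",px(252,186,33))
for k,g in(("nest",[*n0[:2],-.55+0,26]),("nest",[*n0[:2],.55,26]),("fence",[*f0[:2],.26,22]),("fence",[*f0[:2],-.26,22])):
    for sel in (ds,ds[:1],ds[1:]): print(k,len(sel),*fit(sel,k,g))
E
```

```text
[567.673 -14.282  26.   ] [641.367  94.966   0.   ] tin [473.926 216.889  30.   ] jar [588.011 283.193  85.   ] carton [ 756.311 -189.82    50.   ] stack [757.671 154.755  33.   ]
nest 2 [565.649 -12.726   0.62   25.069] 0.04635728788315807
nest 1 [565.143 -11.676   0.611  -7.167] 0.05311055526818642
nest 1 [564.938 -12.035   0.622  24.674] 0.02394463667820068
nest 2 [565.757 -12.911   0.62   25.23 ] 0.046479025630912996
nest 1 [566.354 -13.254   0.62   29.533] 0.01806739415511427
nest 1 [565.014 -12.001   0.621  24.667] 0.024057125362939802
fence 2 [641.049 102.963   0.288  23.348] 0.22674505421986713
fence 1 [641.609 104.372   0.291  17.302] 0.0743447384717667
fence 1 [638.787 103.408   0.292  20.998] 0.06613665261326362
fence 2 [640.743 102.964   0.288  23.303] 0.22740184704953947
fence 1 [641.566 104.352   0.29   18.524] 0.07416982037204845
fence 1 [638.836 103.388   0.292  21.557] 0.0650941159862668
```

```bash
cat > mv.py <<'E'
from vis import *
from bench import robot
F=np.array([640.5,103.5,.29]); H=np.pi
np.set_printoptions(precision=3,suppress=True)
def W(x,y,z,a):   # pose in fence frame: a = push direction relative to fence x; yaw picked near the arm's present j6
    c,s=np.cos(F[2]),np.sin(F[2])
    return [F[0]+c*x-s*y,F[1]+s*x+c*y,z],[H,0,F[2]+a+OFF]
OFF=0.
def lin(x,y,z,a,**k):
    p,o=W(x,y,z,a); return robot.move_linear(p,o,**k)
def nest():
    ds=[robot.get_image(n) for n in("top","scene")]; return ds
E
python3 - <<'E'
import mv
from mv import *
for off in (0,H):
    mv.OFF=off
    for q in ((-140,-110,8,.33),(-52.5,-70,8,0),(-52.5,0,8,0),(-3,-150,8,H/2),(-3,-150,8,-H/2),(-3,-92,8,H/2)):
        r=robot.inverse_kinematics(*W(*q)); print(off,q,None if r is None else np.array(r))
E
```

```text
0 (-140, -110, 8, 0.33) [-0.285  0.473  1.805 -0.     0.863  0.666]
0 (-52.5, -70, 8, 0) [-0.147  0.571  1.62  -0.     0.951  1.133]
0 (-52.5, 0, 8, 0) [-0.038  0.552  1.657 -0.     0.933  1.243]
0 (-3, -150, 8, 1.5707963267948966) [-0.224  0.674  1.419  0.     1.049 -0.514]
0 (-3, -150, 8, -1.5707963267948966) [-0.224  0.674  1.419 -0.     1.049  2.628]
0 (-3, -92, 8, 1.5707963267948966) [-0.146  0.648  1.47   0.     1.024 -0.436]
3.141592653589793 (-140, -110, 8, 0.33) [-0.285  0.473  1.805  0.     0.863 -2.475]
3.141592653589793 (-52.5, -70, 8, 0) [-0.147  0.571  1.62   0.     0.951 -2.008]
3.141592653589793 (-52.5, 0, 8, 0) [-0.038  0.552  1.657  0.     0.933 -1.899]
3.141592653589793 (-3, -150, 8, 1.5707963267948966) [-0.224  0.674  1.419 -0.     1.049  2.628]
3.141592653589793 (-3, -150, 8, -1.5707963267948966) [-0.224  0.674  1.419  0.     1.049 -0.514]
3.141592653589793 (-3, -92, 8, 1.5707963267948966) [-0.146  0.648  1.47  -0.     1.024  2.706]
```

Run:
```python
from mv import *
x,y,a=-105,-90,.33
def at(x,y,a,d): return x-d*np.cos(a),y-d*np.sin(a)
robot.move_ptp(*W(*at(x,y,a,85),120,a))
lin(*at(x,y,a,85),8,a)
print("touch",lin(*at(x,y,a,56),8,a,speed=80,f_stop=8))
n=5; d=90/n
for i in range(n):
    x+=d*np.cos(a);y+=d*np.sin(a);a-=.33/n
    print(lin(*at(x,y,a,52.5),8,a,speed=70,f_stop=20),x,y,a)
d=nest(); cv2.imwrite("pics/top1.png",d[0]["img"])
print(robot.current_t(),robot.current_contact_force())
for s in (d,d[:1]):
    N,c=fit(s,"nest",[*W(x,y,0,0)[0][:2],F[2],26]); print(N,c,infence(F,N))
```

```text
touch False
False -87.97123781648904 -84.16722548889237 0.264
False -70.59486712041591 -79.47023268150474 0.198
False -52.946551910518046 -75.92947425256786 0.132
False -35.10314034589123 -73.56036814786468 0.066
False -17.142330116905416 -72.37323044803428 0.0
6.225 [0.064 0.269 0.047]
[646.616  29.215   0.291  25.241] 0.7719477692673716 [-15.382 -72.932   0.001]
[693.066  21.982   0.176  -0.381] 0.7201672933773309 [ 27.061 -93.146  -0.114]
```

View pics/top1.png

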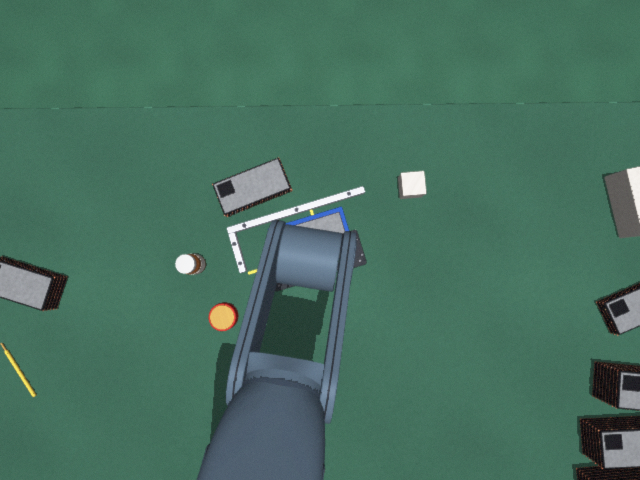

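The view shows the nest's far edge from (285,225) to (343,208), nearly parallel to the rail with a small gap left, and the bystanders have not moved. I'll push to the rail, then along it to the stop.

Run:
```python
from mv import *
def tcp():
    return infence(F,[*robot.current_tcp_pos()[:2],robot.current_eef_rot()[2]])
print("rail",lin(-44,-72,8,0,speed=30,f_stop=12),tcp(),robot.current_contact_force())
lin(-85,-72,8,0); lin(-85,-72,80,0)
robot.move_gripper(.4)
robot.move_ptp(*W(-85,-215,80,H/4)); robot.move_ptp(*W(-3,-215,80,H/2))
lin(-3,-200,8,H/2)
print("touch",lin(-3,-167,8,H/2,speed=60,f_stop=10),tcp())
print("push",lin(-3,-105,8,H/2,speed=50,f_stop=25),tcp(),robot.current_contact_force())
print("stop",lin(-3,-84,8,H/2,speed=30,f_stop=14),tcp(),robot.current_contact_force())
print(robot.current_t())
```

```text
rail True [-54.316 -71.747   0.001] [-0.453  0.289  0.162]
touch False [  -2.893 -166.674    1.571]
push False [  -2.877 -104.944    1.571] [-0.511  0.025  0.204]
stop True [ -3.007 -95.756   1.572] [ 0.839 -1.868  2.388]
13.6917
```

```bash
cat >> mv.py <<'E'
def tcp():
    return infence(F,[*robot.current_tcp_pos()[:2],robot.current_eef_rot()[2]])
def park():
    robot.move_ptp(*W(-200,-230,200,H/4))
E
python3 - <<'E'
from mv import *
lin(-3,-130,8,H/2); lin(-3,-130,80,H/2)
robot.move_ptp(*W(-95,-110,80,H/4)); robot.move_gripper(1)
robot.move_ptp(*W(-95,-5,80,0)); lin(-95,-5,8,0)
lin(-65,-5,8,0,speed=60,f_stop=10)
print("rail",lin(-44,-5,8,0,speed=25,f_stop=15),tcp())
lin(-95,-5,8,0); lin(-95,-5,90,0)
park(); 
d=nest(); print(robot.current_t())
cv2.imwrite("pics/top2.png",cv2.resize(d[0]["img"][150:330,150:390],(800,600),interpolation=cv2.INTER_CUBIC))
for s in (d,d[:1]):
    N,c=fit(s,"nest",[*F,26]); print(N,c,infence(F,N))
E
```

```text
rail True [-54.406  -4.809   0.001]
21.5917
[640.391 102.496   0.291  25.906] 0.0860097194124454 [-0.391 -0.931  0.001]
[641.058 102.049   0.29   27.091] 0.018329833172089915 [ 0.12 -1.55 -0.  ]
```

View pics/top2.png

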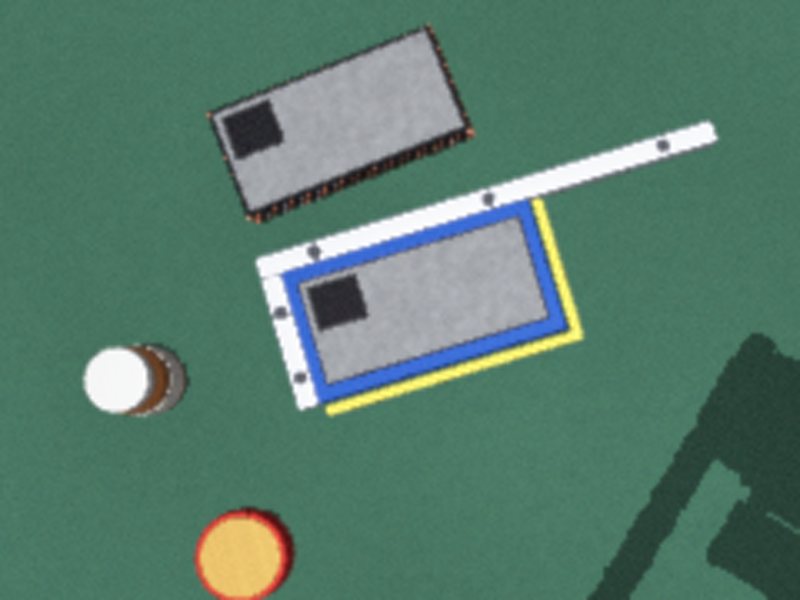

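The nest looks seated: in the crop there is no bench showing along the rail or the stop, and the yellow tape borders the open sides. I'll do one last touch towards the stop to confirm, then hand in.

Run:
```python
from mv import *
robot.move_gripper(.4)
robot.move_ptp(*W(-3,-130,80,H/2)); lin(-3,-130,8,H/2)
lin(-3,-102,8,H/2,speed=60,f_stop=10)
print("stop",lin(-3,-84,8,H/2,speed=25,f_stop=18),tcp())
lin(-3,-130,8,H/2); lin(-3,-130,90,H/2); park()
d=nest(); N,c=fit(d[:1],"nest",[*F,26]); print(c,infence(F,N)); print(robot.current_t())
print(robot.hand_in())
```

```text
stop True [ -3.145 -95.796   1.572]
0.018450905938774964 [ 0.025 -1.385  0.001]
27.4917
the job is handed in; nothing more can be done
None
```

The nest is pushed flat against both the rail and the end stop; a second push met the end stop at the same place to within 0.1 mm. I handed the job in at about 27.5 s with the hand clear and the bystanders showing no movement in the pictures I viewed, but the judge's result was not shown.

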